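Set the sander's dust gate to half-open

TASK

Set the bench dust gate with the orange push plate to half-open: with the fingertips push its plate in past the stop pin, then let go and move clear, so that the slide springs back and stays latched on the pin at its middle position. Pick nothing up, leave the blue gate closed, and do not disturb the jar, the tape measure or the sanding block.

Things in the scene. Friction and masses are not known exactly. Their poses are not given: they have to be found in the camera images.
- orange_gate: Fixed bench-top dust gate with the orange push plate. Grey base and cover 124 wide, 37 mm high, black hose collar 72 across, top at 73 mm. Origin on the table; own +x is the way the slide is pushed in, z up; yaw within 30 degrees. In its frame: base x -85 to 140 mm, cover x -45 to 140, collar axis x 30, y 0. Nothing of it stands in front of the push plate.
- orange_face (a point): Centre of the flat upright front face of the orange push plate, 40 mm above the table; moves with the slide. Face 92 mm wide (gate y), heights 18 to 64 mm, square to the gate's x axis; its back slopes down to the steel sliding plate. With the slide fully out it lies at x -145, y 0 in the gate's frame.
- orange_slide (a joint): Slide position, m: 0 fully out (closed), 0.064 fully in at its end stop (open), 0.032 half-open on the stop pin. A damped spring pushes it out, 4 N at 0 to 9 N at 0.064; the pin adds a few N, speed 1.5 N per 0.1 m/s. Beyond about 0.036 the pin drops behind the slide's hump: let go, it springs back and stays at 0.032; let go earlier it returns to 0.
- orange_pin (a joint): Lift in m of the sprung stop pin with a red head, 15 mm across, upright on the orange gate's cover at x 30, y 48 mm in the gate's frame, top 61 mm above the table. 0 = down; it is lifted by itself to about 0.008 while the slide's hump passes under it, and drops to 0 again behind it. It need not be touched.
- blue_gate: Fixed bench-top dust gate with the blue push plate. Grey base and cover 124 wide, 37 mm high, black hose collar 72 across, top at 73 mm. Origin on the table; own +x is the way the slide is pushed in, z up; yaw within 30 degrees. In its frame: base x -85 to 140 mm, cover x -45 to 140, collar axis x 30, y 0. Nothing of it stands in front of the push plate.
- blue_face (a point): Centre of the flat upright front face of the blue push plate, 40 mm above the table; moves with the slide. Face 92 mm wide (gate y), heights 18 to 64 mm, square to the gate's x axis; its back slopes down to the steel sliding plate. With the slide fully out it lies at x -145, y 0 in the gate's frame.
- blue_slide (a joint): Slide position of the blue gate, m: 0 fully out (closed), 0.064 fully in. Works like the orange one; it starts at 0 and is to stay there.
- jar_mid (a point): Centre of a loose glass jar with a red lid, 60 mm across, 85 mm tall, standing beside the gates; bystander.
- tape_mid (a point): Centre of a loose yellow and black tape measure, about 66 x 38 mm, 58 mm tall, standing beside the gates; bystander.
- sandblock_mid (a point): Centre of a loose cork sanding block, 60 x 105 mm, 28 mm tall, lying in front of the gates, its long side along its own y; bystander.

How it is judged (in metres and radians):
On the way, in this order (a step that is already met when the one before it is completed fails the run):
1. the orange slide is pushed in past its stop pin (value of joint orange_slide above 0.037 m and value of joint orange_pin below 0.002 m and contact force between the fingers and orange_slide above 0.5 N), for 0.05 s.
2. let go, the orange slide has sprung back and rests on the stop pin at half-open (value of joint orange_slide between 0.029 and 0.035 m and value of joint orange_pin below 0.002 m and velocity of joint orange_slide between -0.01 and 0.01 m/s and contact force between each of the arm, the fingers and orange_slide below 0.1 N), for 0.2 s.
At the end, for the whole second after the job is handed in: The orange slide rests latched on its stop pin at 0.032 m (between 0.029 and 0.035), the pin is down (below 0.002 m), the blue slide is closed (below 0.004 m), and the jar, tape measure and sanding block are within 20 mm of where they began (value of joint orange_slide between 0.029 and 0.035 m and value of joint orange_pin below 0.002 m and velocity of joint orange_slide between -0.01 and 0.01 m/s and value of joint blue_slide below 0.004 m and distance of each of jar_mid, tape_mid, sandblock_mid from where it was at the start of the episode below 0.02 m); the robot touches nothing.
It fails at once if the blue gate is pushed open by more than 8 mm (value of joint blue_slide above 0.008 m).
It fails at once if the jar is lifted, carried or shoved more than 20 mm (distance of jar_mid from where it was at the start of the episode above 0.02 m).
It fails at once if the tape measure is lifted, carried or shoved more than 20 mm (distance of tape_mid from where it was at the start of the episode above 0.02 m).
It fails at once if the sanding block is lifted, carried or shoved more than 20 mm (distance of sandblock_mid from where it was at the start of the episode above 0.02 m).
It also fails if it takes over 32 s, if anything falls off the work surface, if the arm or the gripper's body presses on something with over 40 N, if the wrist force passes 120 N, or if a joint passes its speed limit or range.

ROBOT

A 6-joint arm with a two-finger parallel gripper is mounted at the origin on the work surface. World frame = base frame: x ahead of the robot, y to its left, z up, the work surface at z = 0. Lengths are in m, angles in degrees, forces in N, time in s.
With the tool pointing down it reaches from about 0.275 to 0.725 m from the base axis. Payload 5.6 kg.
Tool frame: the origin (TCP) lies midway between the tips of the shut fingers; the grasp point (between the pads) lies 19 mm behind it (env.pinch_z is the distance from the TCP to the grasp point, in m); z points along the fingers, y is the line along which they close (so a half turn about z gives the same grasp; the last joint's range is limited). The gripper opens to 85 mm and grips with 20 to 120 N. Pads are 22 mm wide; open, the fingers measure 114 mm over their backs; the gripper's body (76 mm by 85 mm) begins 54 mm behind the grasp point. The pads swing forward as they close: fully open they stand 13 mm farther back than shut.
Start: joints at [91.708, 14.616, 6.199, 0, -81.583, -16.306], TCP at [0.139, 0.532, 0.231] pointing down, gripper open.
Joint ranges: [-168.99, 168.99], [-69.2, 112.95], [-62.41, 85.93], [-164.36, 98.24], [-168.68, -3.75], [-174.98, 174.98]. Speed limits (degrees/s): [147.25, 147.25, 180, 180, 180, 180].

INTERFACE

Orientations are given as a 3x3 rotation matrix whose columns are the frame's x, y, z axes.
In Python, from plant import env, imaging, finder gives the robot as it stands. The module is installed in compiled form; this text tells all that it offers.
- The arm moves only by the tool jog_arm, never from a script. Its argument "plan" is a list of rows, each a list of 3 entries, a list of its own where there are three numbers: the shift along the tool's x, y, z in m, then the turn, a rotation vector about the tool's x, y, z in rad, then the finger opening in m, from 0 to 0.0854. In form: [[[x, y, z], [wx, wy, wz], hand], ...]. A call has exactly 5 rows; each row shifts and turns the commanded pose from where the row before left it, along the tool's axes as they then stand; what a row does not reach is not made up. A row lasts 1/10 s, in which the tool goes at most 50 mm and 8.59 degrees, less where a joint would pass 70% of its speed; a pose out of reach is approached as far as the arm can. A call is refused whole if a number of a shift passes 0.05 or a number of a turn 0.15, either way. A call with a gripper value outside its range is refused whole. The fingers move at their own pace and stop on an object; "force" is the grip in N (left out, the last holds). Time passes only in rows, so rows that do not move let the fingers close, or fill a call up. It gives the time, the measured TCP pose, the force, the opening and the grip force at its end, in the units of the state.
- env.sense(): the state, without advancing time (a new reading comes with each control period).
- imaging.grab_frame(name): name is "scene" or "top" or "wrist"; returns a dict with "frame" (480x640x3 uint8, red, green, blue), "fx", "fy", "cx", "cy" (pixels), "R" (3x3) and "t" (3): a world point X has camera coordinates R X + t. Camera axes: x right, y down, z forward; pixel columns grow to the right and rows downward; lengths in m; the calibration is good to about 2 mm. The wrist camera is an equidistant fisheye: a pixel r from the principal point sees the ray r / f radians off the axis. A picture is of the moment at which its call begins. There is no depth.
- env.sign_off(): hands the job in; it is judged then, once.
Trained networks look in the newest picture that a camera, given by its name, has taken for a name from the list of things; names that differ only in an ending like _2 or _b are one class to them, and where a whole thing is asked for, a point or a joint stands for the part that bears it (a point fixed in the world has none). Each returns a list of dicts, best first, with "confidence" (0 to 1); they miss things now and then, are a little off and sometimes report something else, mostly with a low value. They report only what shows in the picture. A call takes as long as a camera call.
- finder.regions_of(query, camera): "pixels" (480x640 bool, what is visible of it) and "box" ([left, top, right, bottom] in pixels, round what is visible of it).
The state is a dict: "t": time; "qpos": joint angles; "joint_vel": joint speeds; "tau": joint torques, N m; "tool_pos": TCP position; "ee_rot": TCP orientation; "wrist_force": force on the tool from outside, world axes, zero at the start; "moment": the same for the moment, N m; "width": opening from 0.0 (shut) to 1.0 (fully open); "grasp_force": force on a finger pad.
Only numpy, scipy, OpenCV 4.12 (cv2) and the standard library are available. Lean on these libraries where they do the work, as an engineer would, in place of code of your own. Each camera call takes 0.05 s, during which the arm holds its last target. There are 200 camera calls.

## Working session

There is one attempt and no reset: what is moved stays moved. The work goes in short steps, Python scripts to look and compute and a tool call to move; the robot and the scene stay as the last step left them, time stands still between calls to the robot, and variables do not carry over. Pictures are saved under pics/ and viewed, at most 10 in all, crops included, and the job is handed in when it is done.

Besides the shell and the picture viewer there is one more tool, called after ">>>" as a command line: name --argument value ..., lists and objects as JSON in quotes. jog_arm: Moves the arm, as the interface text tells. Its arguments: {"type":"object","properties":{"plan":{"type":"array","items":{"type":"array"}},"force":{"type":"number"}},"required":["plan"]}

```bash
mkdir -p pics
cat > h.py <<'E'
import numpy as np,cv2
from plant import env,imaging,finder
def ray(c,u,v,z):
    R=np.array(c["R"]);t=np.array(c["t"]);d=R.T@np.array([(u-c["cx"])/c["fx"],(v-c["cy"])/c["fy"],1]);o=-R.T@t
    return o+d*(z-o[2])/d[2]
def proj(c,X):
    p=np.array(c["R"])@np.array(X)+np.array(c["t"]);return p[:2]/p[2]*[c["fx"],c["fy"]]+[c["cx"],c["cy"]]
E
python3 - <<'E'
from h import *
for n in ["top","scene"]:
    c=imaging.grab_frame(n);cv2.imwrite(f"pics/{n}1.png",c["frame"][:,:,::-1])
    print(n,-np.array(c["R"]).T@np.array(c["t"]))
    for q in ["orange_gate","orange_face","orange_pin","blue_gate","blue_face","jar_mid","tape_mid","sandblock_mid"]:
        for r in finder.regions_of(q,n)[:2]:
            ys,xs=np.nonzero(r["pixels"]);print(q,round(r["confidence"],2),r["box"],ray(c,xs.mean(),ys.mean(),.04).round(3))
E
```

```text
top [0.38989475 0.01436049 1.05397867]
orange_gate 0.91 [196.3, 128.3, 284.4, 269.9] [0.707 0.138 0.04 ]
orange_face 0.61 [223.6, 173.6, 286.6, 269.3] [0.637 0.118 0.04 ]
orange_face 0.3 [194.8, 129.2, 283.4, 266.5] [0.707 0.139 0.04 ]
orange_pin 0.36 [206.5, 185.8, 218.0, 192.5] [0.732 0.196 0.04 ]
blue_gate 0.8 [363.9, 108.7, 435.7, 238.2] [ 0.724 -0.206  0.04 ]
blue_face 0.84 [380.9, 143.6, 433.4, 240.3] [ 0.648 -0.204  0.04 ]
jar_mid 0.81 [479.7, 192.5, 520.7, 227.9] [ 0.61  -0.392  0.04 ]
tape_mid 0.59 [88.5, 298.2, 128.7, 328.1] [0.502 0.423 0.04 ]
sandblock_mid 0.63 [290.4, 331.3, 343.3, 361.6] [0.387 0.017 0.04 ]
scene [ 1.6105013  -0.15724327  0.89783324]
orange_gate 0.84 [346.5, 222.9, 447.0, 330.0] [0.742 0.137 0.04 ]
orange_face 0.82 [343.1, 221.4, 403.8, 278.2] [0.616 0.11  0.04 ]
blue_gate 0.64 [205.6, 235.5, 267.9, 350.9] [ 0.76 -0.21  0.04]
blue_face 0.66 [220.6, 238.9, 258.6, 292.6] [ 0.629 -0.204  0.04 ]
blue_face 0.48 [141.8, 233.9, 171.2, 279.0] [ 0.608 -0.39   0.04 ]
jar_mid 0.69 [142.3, 233.8, 169.8, 279.0] [ 0.607 -0.39   0.04 ]
tape_mid 0.95 [468.6, 197.0, 492.1, 224.0] [0.515 0.421 0.04 ]
sandblock_mid 0.88 [299.2, 194.1, 340.4, 211.2] [0.424 0.013 0.04 ]
```

View pics/top1.png

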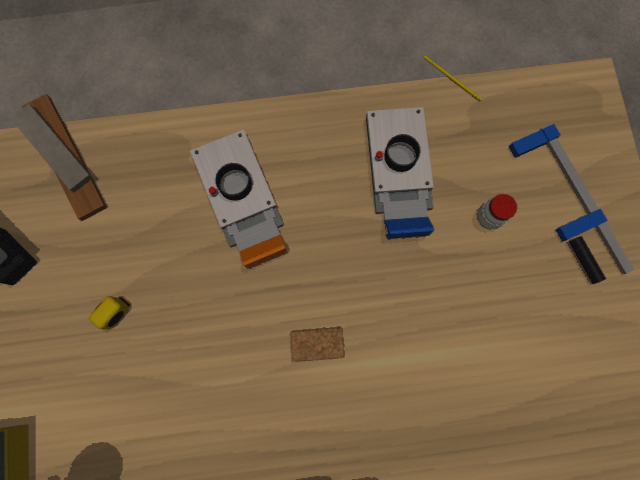

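View pics/scene1.png

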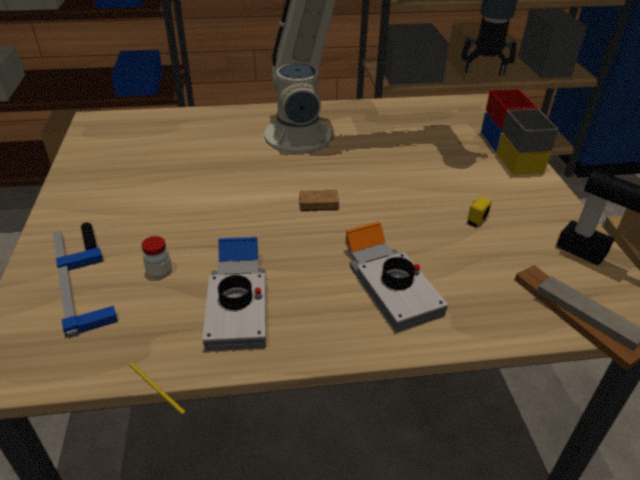

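The top view shows the orange plate around px (263,250), its collar at (234,181) and its pin at (212,190). The blue plate is around (409,228), the sanding block at (317,344), the jar at (497,211) and the tape at (108,312). The scene view agrees. Next I fit the orange gate's pose.

Run:
```python
from h import *
from scipy.optimize import least_squares
c=imaging.grab_frame("top");im=c["frame"];hsv=cv2.cvtColor(im,cv2.COLOR_RGB2HSV)
m=cv2.inRange(hsv,(5,150,60),(18,255,255));m[:150]=0;m[300:]=0;m[:,:220]=0;m[:,310:]=0
ct=max(cv2.findContours(m,0,1)[0],key=cv2.contourArea)
box=cv2.boxPoints(cv2.minAreaRect(ct));print(box.round(1))
b=box[np.argsort(box[:,1]+0.4*box[:,0])][2:];b=b[np.argsort(b[:,0])];print("low",b)
# fit: lower corners (z18), collar centre, cover corners approx
G=lambda p,X:[p[0]+np.cos(p[2])*X[0]-np.sin(p[2])*X[1],p[1]+np.sin(p[2])*X[0]+np.cos(p[2])*X[1],X[2]]
k=cv2.inRange(hsv,(0,0,0),(180,255,60));k[:160]=0;k[203:]=0;k[:,:214]=0;k[:,256:]=0
kc=max(cv2.findContours(k,0,1)[0],key=cv2.contourArea);e=cv2.fitEllipse(cv2.convexHull(kc));print("collar",e)
obs=[((-.145,.046,.018),b[0]),((-.145,-.046,.018),b[1]),((.140,.062,.037),(193,152)),((.140,-.062,.037),(243,131)),((.03,.048,.061),(212,190))]
f=lambda p:np.concatenate([proj(c,G(p,X))-u for X,u in obs])
r=least_squares(f,[.72,.14,.3],loss="soft_l1");p=r.x;print(p,np.degrees(p[2]),f(p).round(1))
print("face",G(p,(-.145,0,.04)))
print("corner rays",ray(c,*b[0],.018),ray(c,*b[1],.018),ray(c,*b.mean(0),.018))
o=cv2.cvtColor(im,cv2.COLOR_RGB2BGR)[110:290,170:330].copy();o=cv2.resize(o,None,fx=4,fy=4,interpolation=2)[:600]
for X in [(-.145,.046,.018),(-.145,-.046,.018),(-.145,.046,.064),(-.145,-.046,.064),(.14,.062,.037),(.14,-.062,.037),(-.045,.062,.037),(-.045,-.062,.037),(.03,.048,.061),(.03,0,.073)]:
    u=(proj(c,G(p,X))-[170,110]+.5)*4;cv2.circle(o,tuple(int(a) for a in u),3,(0,255,0),-1)
cv2.imwrite("pics/fit.png",o)
s=env.sense();print(s["tool_pos"],np.array(s["ee_rot"]).round(3).tolist(),s["t"])
```

```text
[[237.7 251.7]
 [280.2 234. ]
 [287.6 251.6]
 [245.  269.3]]
low [[245.04733 269.3136 ]
 [287.5799  251.59169]]
collar ((233.52700805664062, 181.28976440429688), (34.932830810546875, 37.93579864501953), 146.58229064941406)
[0.70851531 0.1389959  0.27723918] 15.884634836165292 [ 1.6  0.5 -0.2  1.2 -3.1 -1.1  0.5 -1.3 -0.2  0.2]
face [np.float64(0.5690521682051957), np.float64(0.09930921347543269), 0.04]
corner rays [0.55804289 0.14684443 0.018     ] [0.58405443 0.05444935 0.018     ] [0.57099903 0.1008233  0.018     ]
[0.13860734 0.53224419 0.23128742] [[0.968, -0.252, 0.0], [-0.252, -0.968, 0.0], [0.0, -0.0, -1.0]] 0.95
```

View pics/fit.png

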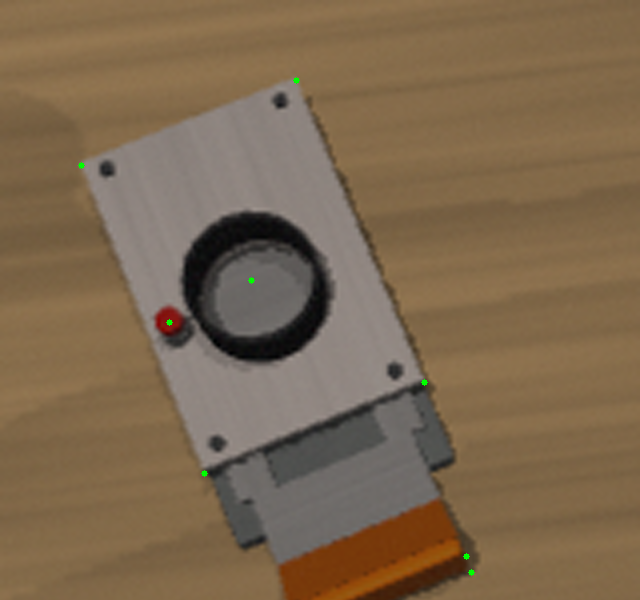

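>>> jog_arm --plan '[[[0, 0, 0], [0, 0, -0.133], 0], [[0, 0, 0], [0, 0, -0.133], 0], [[0, 0, 0], [0, 0, -0.133], 0], [[0, 0, 0], [0, 0, -0.133], 0], [[0.01, 0.02, 0], [0, 0, 0], 0]]' --force 40

```text
t: 1.45
tool_pos: [0.1528, 0.5166, 0.2306]
ee_rot: [[0.96, 0.279, -0.0], [0.279, -0.96, -0.001], [-0.0, 0.0, -1.0]]
wrist_force: [0.8, 0.3, -0.4]
width: 0.143
grasp_force: 0.0
```

>>> jog_arm --plan '[[[0.018, 0.04, 0], [0, 0, 0], 0], [[0.018, 0.04, 0], [0, 0, 0], 0], [[0.018, 0.04, 0], [0, 0, 0], 0], [[0.018, 0.04, 0], [0, 0, 0], 0], [[0.018, 0.04, 0], [0, 0, 0], 0]]'

```text
t: 1.95
tool_pos: [0.2958, 0.3465, 0.2315]
ee_rot: [[0.962, 0.274, 0.0], [0.274, -0.962, 0.001], [0.0, -0.0, -1.0]]
wrist_force: [1.5, 1.2, 0.2]
width: 0.004
grasp_force: 0.0
```

>>> jog_arm --plan '[[[0.018, 0.04, 0], [0, 0, 0], 0], [[0.018, 0.04, 0], [0, 0, 0], 0], [[0.018, 0.04, 0], [0, 0, 0], 0], [[0.018, 0.04, 0], [0, 0, 0], 0], [[0.018, 0.04, 0], [0, 0, 0], 0]]'

```text
t: 2.45
tool_pos: [0.4372, 0.1787, 0.2316]
ee_rot: [[0.962, 0.274, 0.001], [0.274, -0.962, 0.001], [0.001, -0.0, -1.0]]
wrist_force: [0.9, 1.5, -0.1]
width: -0.0
grasp_force: 0.0
```

>>> jog_arm --plan '[[[0.016, 0.038, 0], [0, 0, 0], 0], [[0.016, 0.038, 0.01], [0, 0, 0], 0], [[0.017, 0.037, 0.02], [0, 0, 0], 0], [[0, 0, 0.035], [0, 0, 0], 0], [[0, 0, 0.035], [0, 0, 0], 0]]'

```text
t: 2.95
tool_pos: [0.5152, 0.0838, 0.1303]
ee_rot: [[0.963, 0.271, 0.001], [0.271, -0.963, 0.001], [0.001, -0.0, -1.0]]
wrist_force: [1.0, 1.4, -0.9]
width: 0.0
grasp_force: 0.0
```

Run:
```python
from h import *
c=imaging.grab_frame("top");cv2.imwrite("pics/top2.png",c["frame"][160:380,180:400,::-1].repeat(2,0).repeat(2,1))
s=env.sense();print(s["tool_pos"],s["t"])
```

```text
[0.51080999 0.08356554 0.12377099] 3.0
```

View pics/top2.png

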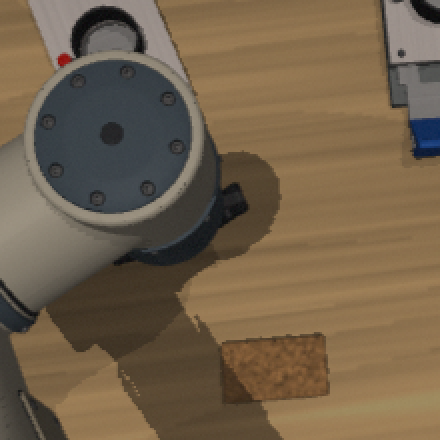

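The arm hides the plate in this top view, as expected, and the sanding block is well clear at crop px (275,368). Next I descend in front of the plate.

>>> jog_arm --plan '[[[0, 0, 0.03], [0, 0, 0], 0], [[0, 0, 0.03], [0, 0, 0], 0], [[0, 0, 0.025], [0, 0, 0], 0], [[0, 0, 0.01], [0, 0, 0], 0], [[0, 0, 0], [0, 0, 0], 0]]'

```text
t: 3.5
tool_pos: [0.5139, 0.0849, 0.0359]
ee_rot: [[0.962, 0.274, -0.002], [0.274, -0.962, -0.001], [-0.002, 0.001, -1.0]]
wrist_force: [0.0, 0.3, 0.4]
width: 0.003
grasp_force: 0.0
```

Run:
```python
from h import *
c=imaging.grab_frame("scene");cv2.imwrite("pics/sc2.png",cv2.resize(c["frame"][150:350,230:470,::-1],None,fx=3,fy=3))
c=imaging.grab_frame("wrist");cv2.imwrite("pics/w2.png",c["frame"][:,:,::-1])
s=env.sense();print(s["tool_pos"],s["wrist_force"],s["t"])
```

```text
[0.5153962  0.08538635 0.03776579] [-0.52832755 -0.19205889 -0.18672556] 3.6
```

View pics/sc2.png

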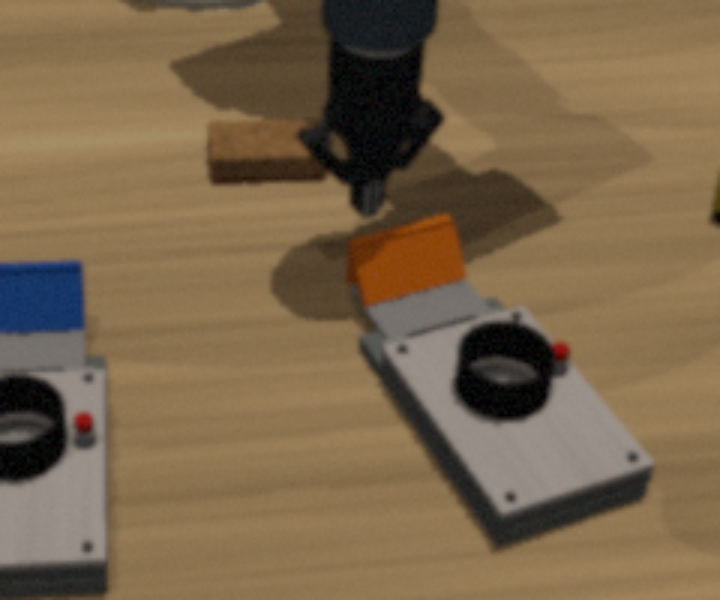

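View pics/w2.png

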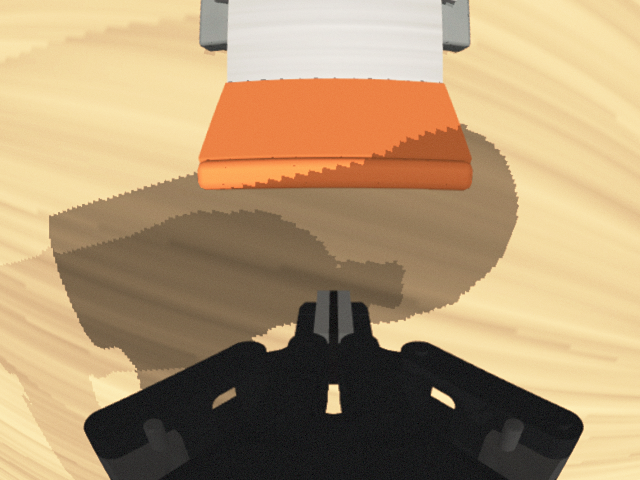

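The wrist view shows the fingers (px 333,295) centred on and square to the orange face (x 198–472, front edge at row 188). The gap is about 44 mm. I approach and find contact by force.

>>> jog_arm --plan '[[[0.015, 0, 0], [0, 0, 0], 0], [[0.012, 0, 0], [0, 0, 0], 0], [[0.008, 0, 0], [0, 0, 0], 0], [[0, 0, 0], [0, 0, 0], 0], [[0, 0, 0], [0, 0, 0], 0]]'

```text
t: 4.1
tool_pos: [0.548, 0.0946, 0.0368]
ee_rot: [[0.962, 0.274, 0.0], [0.274, -0.962, 0.0], [0.001, -0.0, -1.0]]
wrist_force: [-0.5, 0.0, 0.4]
width: -0.0
grasp_force: 0.0
```

>>> jog_arm --plan '[[[0.005, 0, 0], [0, 0, 0], 0], [[0.005, 0, 0], [0, 0, 0], 0], [[0.005, 0, 0], [0, 0, 0], 0], [[0, 0, 0], [0, 0, 0], 0], [[0, 0, 0], [0, 0, 0], 0]]'

```text
t: 4.6
tool_pos: [0.5618, 0.0984, 0.036]
ee_rot: [[0.962, 0.273, -0.001], [0.273, -0.962, -0.001], [-0.002, 0.0, -1.0]]
wrist_force: [-3.4, -1.5, 2.1]
width: 0.0
grasp_force: 2.0
```

Run:
```python
from h import *
c=imaging.grab_frame("wrist");cv2.imwrite("pics/w3.png",c["frame"][:,:,::-1])
s=env.sense();print(s["tool_pos"],s["wrist_force"],s["t"])
```

```text
[0.56179219 0.09838205 0.03601284] [-4.0193454  -0.46773837  1.7012236 ] 4.65
```

View pics/w3.png

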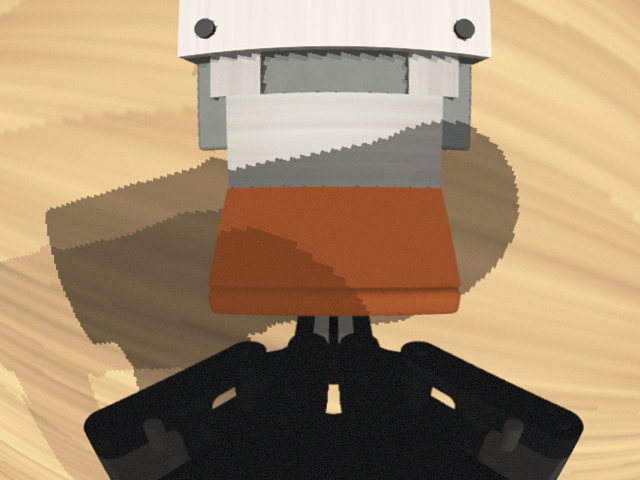

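Contact is made at about 4 N, with the plate centred on the fingers. Now I push in.

>>> jog_arm --plan '[[[0.01, 0, 0], [0, 0, 0], 0], [[0.01, 0, 0], [0, 0, 0], 0], [[0.01, 0, 0], [0, 0, 0], 0], [[0.01, 0, 0], [0, 0, 0], 0], [[0.005, 0, 0], [0, 0, 0], 0]]'

```text
t: 5.15
tool_pos: [0.6034, 0.1098, 0.0349]
ee_rot: [[0.962, 0.273, -0.006], [0.273, -0.962, -0.002], [-0.006, 0.001, -1.0]]
wrist_force: [-8.3, -2.5, 1.7]
width: 0.002
grasp_force: 4.4
```

>>> jog_arm --plan '[[[0, 0, 0], [0, 0, 0], 0], [[0, 0, 0], [0, 0, 0], 0], [[0, 0, 0], [0, 0, 0], 0], [[0, 0, 0], [0, 0, 0], 0], [[0, 0, 0], [0, 0, 0], 0]]'

```text
t: 5.65
tool_pos: [0.6031, 0.1098, 0.0349]
ee_rot: [[0.962, 0.273, -0.006], [0.273, -0.962, -0.002], [-0.006, 0.0, -1.0]]
wrist_force: [-7.0, -3.2, 1.2]
width: -0.001
grasp_force: 3.7
```

Run:
```python
from h import *
c=imaging.grab_frame("wrist");cv2.imwrite("pics/w4.png",c["frame"][:,:,::-1])
s=env.sense();print(s["tool_pos"],s["wrist_force"],s["t"])
```

```text
[0.60312447 0.10973968 0.03488811] [-6.52636375 -2.99501051  0.08017037] 5.7
```

View pics/w4.png

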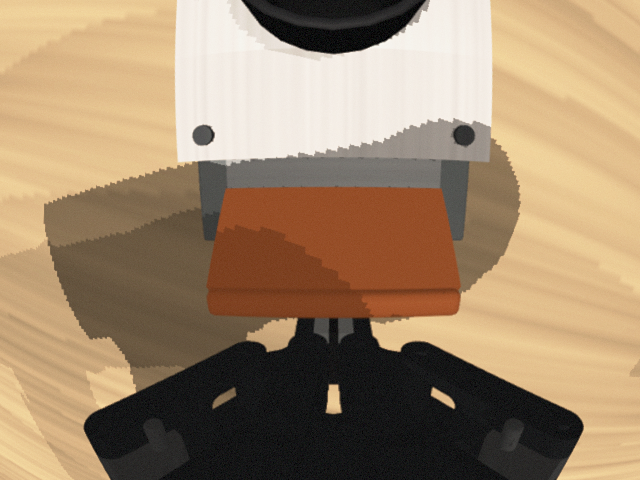

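The slide is in about 43–46 mm at about 7.2 N, which fits the spring law past the hump. I add a 3 mm margin and then back off.

>>> jog_arm --plan '[[[0.003, 0, 0], [0, 0, 0], 0], [[0, 0, 0], [0, 0, 0], 0], [[0, 0, 0], [0, 0, 0], 0], [[-0.005, 0, 0], [0, 0, 0], 0], [[-0.008, 0, 0], [0, 0, 0], 0]]'

```text
t: 6.2
tool_pos: [0.5941, 0.1072, 0.0349]
ee_rot: [[0.962, 0.273, -0.004], [0.273, -0.962, -0.002], [-0.005, 0.001, -1.0]]
wrist_force: [-3.8, -3.1, -0.6]
width: -0.004
grasp_force: 2.7
```

>>> jog_arm --plan '[[[-0.008, 0, 0], [0, 0, 0], 0], [[-0.015, 0, 0], [0, 0, 0], 0], [[-0.015, 0, 0], [0, 0, 0], 0], [[-0.01, 0, 0], [0, 0, 0], 0], [[0, 0, 0], [0, 0, 0], 0]]'

```text
t: 6.7
tool_pos: [0.5496, 0.0951, 0.0367]
ee_rot: [[0.962, 0.274, 0.001], [0.274, -0.962, 0.0], [0.001, -0.0, -1.0]]
wrist_force: [1.2, -0.1, -0.3]
width: 0.005
grasp_force: 0.0
```

Run:
```python
from h import *
c=imaging.grab_frame("wrist");cv2.imwrite("pics/w5.png",c["frame"][:,:,::-1])
s=env.sense();print(s["tool_pos"],s["wrist_force"],s["t"])
```

```text
[0.55037749 0.09534787 0.03671418] [-0.16113266 -0.49020554  0.32939054] 6.75
```

View pics/w5.png

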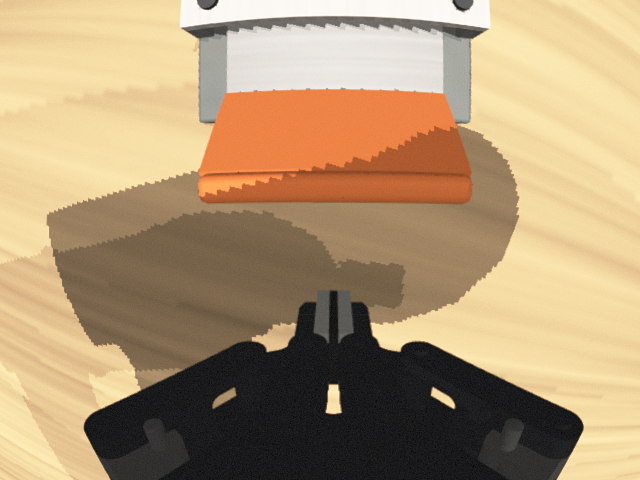

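The plate has stayed in, with its front edge at row 203 and a clear gap to the fingers. That means it is latched at half-open. I move clear, check once and hand in.

>>> jog_arm --plan '[[[-0.01, 0, -0.01], [0, 0, 0], 0], [[-0.01, 0, -0.03], [0, 0, 0], 0], [[0, 0, -0.03], [0, 0, 0], 0], [[0, 0, -0.02], [0, 0, 0], 0], [[0, 0, 0], [0, 0, 0], 0]]'

```text
t: 7.25
tool_pos: [0.5331, 0.0903, 0.1305]
ee_rot: [[0.962, 0.274, 0.008], [0.274, -0.962, 0.002], [0.008, -0.0, -1.0]]
wrist_force: [0.4, 0.1, -0.3]
width: 0.0
grasp_force: 0.0
```

>>> jog_arm --plan '[[[0, 0, 0], [0, 0, 0], 0], [[0, 0, 0], [0, 0, 0], 0], [[0, 0, 0], [0, 0, 0], 0], [[0, 0, 0], [0, 0, 0], 0], [[0, 0, 0], [0, 0, 0], 0]]'

```text
t: 7.75
tool_pos: [0.5305, 0.0896, 0.1258]
ee_rot: [[0.962, 0.274, -0.001], [0.274, -0.962, -0.0], [-0.001, 0.0, -1.0]]
wrist_force: [0.1, -0.1, 0.1]
width: 0.003
grasp_force: 0.0
```

Run:
```python
from h import *
c=imaging.grab_frame("scene");cv2.imwrite("pics/sc3.png",cv2.resize(c["frame"][150:350,230:470,::-1],None,fx=3,fy=3))
s=env.sense();print(s["tool_pos"],s["wrist_force"],s["t"])
```

```text
[0.53059691 0.08957713 0.12593486] [ 0.0710941  -0.66507279 -0.14901929] 7.8
```

View pics/sc3.png

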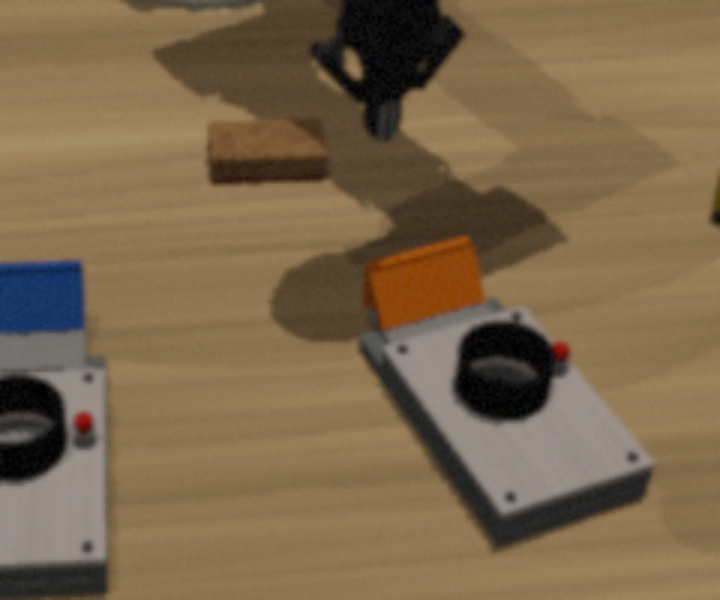

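The orange plate now sits about half-way in at crop px (425,280). The pin is down at (560,352), the blue gate and sanding block haven't moved, and the arm is clear.

```bash
python3 -c "
from plant import env
print(env.sign_off())"
```

```text
the job is handed in; nothing more can be done
None
```

The orange gate looks latched at half-open on its stop pin and the arm is clear of everything; the blue gate and sanding block look unmoved in the last picture, the jar and tape measure were never approached, and the job is handed in (sign-off returned no verdict).

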